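# Load, clamp and lock the tin shaker

## Robot

A 7-joint arm with a two-finger parallel gripper is mounted at the origin on the work surface. World frame = base frame: x ahead of the robot, y to its left, z up, the work surface at z = 0. Lengths are in mm, angles in rad, forces in N, time in s.
With the tool pointing down it reaches from about 350 to 900 mm from the base axis. Payload 8.1 kg.
Tool frame: the origin (TCP) lies midway between the tips of the shut fingers; the grasp point (between the pads) lies 19 mm behind it; z points along the fingers, x is the direction in which the jaws open and shut, and the axes are right-handed (so a half turn about z gives the same grasp; the last joint's range is limited). The gripper opens to 92 mm and grips with 3 to 60 N. Pads are 19 mm wide; open, the fingers measure 130 mm over their backs; the gripper's body (75 mm by 190 mm) begins 47 mm behind the grasp point.
Start: joints at [1.124, 0.434, 0.025, 1.573, -0.012, 1.134, -0.075], TCP at [210.644, -588.448, 226.742] pointing down, gripper open.
Joint ranges: [-2.62, 2.62], [-0.44, 2.09], [-1.27, 1.32], [0.08, 2.57], [-1.32, 4.46], [0.12, 2], [-2.74, 2.74]. Speed limits (rad/s): [2.22, 2.22, 3.01, 3.01, 3.14, 3.14, 3.14].

## Interface

Orientations are given as a unit quaternion [x, y, z, w].
In Python, from plant import ctrl gives the robot as it stands. The module is installed in compiled form; this text tells all that it offers. Calls block until the motion is done:
- ctrl.move_to(position, orientation): joint-space move of the TCP to a pose.
- ctrl.servo_line(position, frame=None, max_speed=150): straight line of the TCP; frame=None keeps the orientation; max_speed is the mean speed in mm/s.
- ctrl.movej(angles): joint-space move.
- ctrl.command_gripper(opening): finger opening in mm; the grip force is fixed at half the most; returns when the fingers have stopped.
- ctrl.hold(seconds).
- ctrl.solve_ik(position, orientation): joint angles nearest the present ones, or None.
- ctrl.read_state(): the state.
- ctrl.get_image(name): name is "scene" or "top"; returns a dict with "img" (420x560x3 uint8, red, green, blue), "z_map" (420x560 float32, mm along the optical axis (not along the pixel's ray), 0 where there is no reading), "intrinsics" (3x3 intrinsics, pixels), "R" (3x3) and "t" (3): a world point X has camera coordinates R X + t. Camera axes: x right, y down, z forward; pixel columns grow to the right and rows downward; lengths in mm; the calibration is good to about 2 mm. A picture is of the moment at which its call begins.
A pose or a line that the arm cannot do raises ctrl.IKError and nothing moves.
- ctrl.close_job(): hands the job in, once; it reports no verdict.
The state is a dict: "clock": time; "joint_pos": joint angles; "joint_velocities": joint speeds; "tau": joint torques, N m; "eef_pos": TCP position; "tcp_rot": TCP orientation; "force": force on the tool from outside, world axes, zero at the start; "wrist_torque": the same for the moment, N m; "width": finger opening in mm.
Only numpy, scipy, OpenCV 4.12 (cv2) and the standard library are available. Lean on these libraries where they do the work, as an engineer would, in place of code of your own. Each camera call takes 0.05 s, during which the arm holds its last target. There are 200 camera calls.

## Task

Stand all the small sample tins on the bench upright in the shaker's cradle, then with the orange hex key feel for the recessed socket of the clamp screw and tighten it fully clockwise to its stop (about one turn, so regrasp the key as you go). After that lock the drive: with the yellow key feel back and forth for the hidden slot and turn it clockwise to its stop. Finish with both keys standing in the wooden rack and the other things on the bench where they were.

Things in the scene. Friction and masses are not known exactly. Their poses are not given: they have to be found in the camera images.
- tin0: Small closed steel sample tin with red lid disc and red band: plain cylinder, diameter 50, height 55, 150 g nominal. Origin at the centre of its underside, z up along its axis. Two to four tins are present in a run.
- tin1: Small closed steel sample tin with green lid disc and green band: plain cylinder, diameter 50, height 55, 150 g nominal. Origin at the centre of its underside, z up along its axis. Two to four tins are present in a run.
- tin2: Small closed steel sample tin with blue lid disc and blue band: plain cylinder, diameter 50, height 55, 150 g nominal. Origin at the centre of its underside, z up along its axis. Two to four tins are present in a run.
- tin3: Small closed steel sample tin with orange lid disc and orange band: plain cylinder, diameter 50, height 55, 150 g nominal. Origin at the centre of its underside, z up along its axis. Two to four tins are present in a run.
- cradle (a point): Centre of the floor of the cradle, an open aluminium tray on the blue shaker (fixed, 190 x 440). Inside 160 (x) by 230 (y), walls 25 high, 5 thick; floor 35 above the table. Axes are the shaker's: x away from the robot, y towards its head (its top 90 above the table), z up. Four tins fit at x = -38 or +38, y = -58 or +58.
- clamp_mouth (a point): Mouth centre of the round well over the clamp screw, in the steel top of the shaker's head, nearer the robot; orange dot 55 beside it. Well diameter 20, 6 deep; under it a hex socket 15.2 across flats, 16 deep. How its flats point varies, is NOT told by the joint, repeats every 60 degrees; the hex key enters within about 8 degrees either way. Axes: shaker's.
- clamp_screw (a joint): Turn of the clamp screw, rad, growing clockwise seen from above. 0 to 0.5 at the start (slack); hard stop at 6.28 is fully tight. Friction 0.12 N m; stays where it is left. It draws an orange jaw against the side of the cradle, which touches no tin.
- lock_mouth (a point): Mouth centre of the round well over the drive lock, 70 beyond the clamp well (+x); yellow dot 55 beside it. Well diameter 22, 6 deep; under it a slot 17 x 7, 16 deep. At the start the slot lies along the shaker's x axis turned by a hidden angle of up to 30 degrees either way, plus the joint value clockwise. The blade enters within about 8 degrees either way. Axes: shaker's.
- lock_core (a joint): Turn of the lock core, rad, growing clockwise seen from above; it does not tell the slot's hidden angle. 0 to 0.1 at the start (unlocked); hard stop at 1.5 is locked. Friction 0.08 N m; stays where it is left.
- hex_key: Hex key, ORANGE handle, 220 g. Origin at its tip (lowest point), z up. Round pilot diameter 13.6 for 3; hexagon 14 across flats (flats square to x and every 60 degrees) to z = 60; square handle 26 x 26 (faces square to x, y) to z = 105. Starts standing in the rack. Tip stops 9 below the well's mouth if turned wrongly, 22 in the socket, where it stands by itself.
- lock_key: Lock key, YELLOW handle, 200 g. Origin at its tip, z up. Flat blade 15 (x) x 4.5 (y) to z = 22, lowest 3 only 12.5 x 2.5; round shaft diameter 15 to z = 60; square handle 26 x 26 (faces square to x, y) to z = 105. Starts standing in the rack. Tip stops 6 to 9 below the well's mouth if turned wrongly, 22 in the slot, where it stands by itself.
- rack_hole0 (a point): Mouth centre of one square hole, 22 wide, through the wooden key rack (fixed; 55 x 130, top 70 above the table). A key stands in it with its handle's shoulder on the top, its tip 60 below this point. Which key is in which hole varies; either hole will do for either key. Axes: x along the rack's short side, y its long side.
- rack_hole1 (a point): The other rack hole, 70 from the first, the same size.
- tape: Bystander: roll of yellow tape, 90 across, 25 high, left of the rack.
- can_a: Bystander: closed paint can, diameter 80, height 80, behind the tins.
- can_b: Bystander: closed paint can, diameter 104, height 125, left of the shaker.
- brush: Bystander: paint brush lying to the right of the tins.
- scraper: Bystander: flat scraper lying in front of the shaker.
- tin_lid: Bystander: loose steel lid, diameter 60, 6 high, left of the shaker.
- jar: Bystander: jar, diameter 60, height 90, in front of the shaker.
Mind the look-alikes: they are no part of the job. What is shaped like the tin3 but purple is not meant. What is shaped like the tin1 but pink is not meant.

How it is judged (in metres and radians):
On the way, in this order (a step that is already met when the one before it is completed fails the run):
1. every tin present stands in the cradle (x of tin0 in the frame of cradle between -0.075 and 0.075 m and y of tin0 in the frame of cradle between -0.11 and 0.11 m and z of each of tin0, tin1, tin2, tin3 in the frame of cradle below 0.008 m and angle between each of tin0, tin1, tin2, tin3's own z axis and vertical below 0.15 rad and linear speed of each of tin0, tin1, tin2, tin3 below 0.03 m/s and x of tin1 in the frame of cradle between -0.075 and 0.075 m and y of tin1 in the frame of cradle between -0.11 and 0.11 m and x of tin2 in the frame of cradle between -0.075 and 0.075 m and y of tin2 in the frame of cradle between -0.11 and 0.11 m and x of tin3 in the frame of cradle between -0.075 and 0.075 m and y of tin3 in the frame of cradle between -0.11 and 0.11 m), for 0.2 s.
2. the clamp screw is tight (value of joint clamp_screw above 6 rad), for 0.2 s.
3. the drive lock is locked (value of joint lock_core above 1.35 rad), for 0.2 s.
At the end, for the whole second after the job is handed in: Every tin present stands upright at rest on the cradle floor inside its walls; clamp screw above 6.0 rad; lock above 1.35 rad; both keys at rest, upright in rack holes, within 9 mm of a hole centre, tip at least 52 mm below the rack top (all of step 1 and value of joint clamp_screw above 6 rad and value of joint lock_core above 1.35 rad and (horizontal distance between hex_key and rack_hole0 below 0.009 m or horizontal distance between hex_key and rack_hole1 below 0.009 m) and z of each of hex_key, lock_key in the frame of rack_hole0 below -0.052 m and angle between each of hex_key, lock_key's own z axis and vertical below 0.12 rad and linear speed of each of hex_key, lock_key below 0.03 m/s and (horizontal distance between lock_key and rack_hole0 below 0.009 m or horizontal distance between lock_key and rack_hole1 below 0.009 m)); the robot touches nothing.
It fails at once if a bystander (tape, cans, brush, scraper, lid, jar) is moved more than 50 mm (distance of any of tape, can_a, can_b, brush, scraper, tin_lid, jar from where it was at the start of the episode above 0.05 m).
Of tin0, tin1, tin2, tin3 only 2 to 4 are there at a start; the rules pass over those that are not, and their reading is None.
At some moment in a run one of tin0, tin1, tin2, tin3 may be knocked a few centimetres aside while the robot is not near it.
It also fails if it takes over 210 s, if anything falls off the work surface, if the arm or the gripper's body presses on something with over 40 N, if the wrist force passes 120 N, or if a joint passes its speed limit or range.

## Working session

There is one attempt and no reset: what is moved stays moved. The work goes in short steps, each a Python script; the robot and the scene stay as the last script left them, time stands still between calls to the robot, and variables do not carry over. Pictures are saved under pics/ and viewed, about 12 in all and at most 16, crops included, and the job is handed in when it is done.

```bash
mkdir -p pics; ls
python3 - <<'E'
from plant import ctrl
import cv2,numpy as np
s=ctrl.read_state(); print(s)
for n in("scene","top"):
    d=ctrl.get_image(n); cv2.imwrite(f"pics/{n}0.png",cv2.resize(d["img"][:,:,::-1],(800,600),interpolation=cv2.INTER_CUBIC))
    np.savez(f"{n}0.npz",**d); print(n,d["intrinsics"],d["R"],d["t"],-np.array(d["R"]).T@d["t"])
E
```

```text
pics
{'clock': 0.0, 'joint_pos': array([ 1.12442888,  0.43524212,  0.02496541,  1.57410152, -0.01157922,
        1.13401768, -0.07508597]), 'joint_velocities': array([-2.00906658e-04, -8.06851051e-05,  2.48951864e-04,  2.11199985e-04,
        9.94397942e-04,  2.45522309e-04,  1.71466397e-03]), 'tau': array([-2.51520243e-05, -6.67864037e+01,  9.85065512e-01, -3.14471555e+01,
       -6.05015131e-02,  4.26323642e-02,  1.27686194e-04]), 'eef_pos': array([ 210.41413569, -587.96021084,  225.93130869]), 'tcp_rot': array([ 8.17617822e-01, -5.75760747e-01, -7.07456943e-04, -3.98631764e-04]), 'force': array([ 0.6712484 ,  0.69994106, -0.90334158]), 'wrist_torque': array([ 0.02924395, -0.00384291, -0.05207605]), 'width': 91.66753597041782}
scene [[537.00016408   0.         279.4408156 ]
 [  0.         537.00016408 209.04153006]
 [  0.           0.           1.        ]] [[-0.77986626  0.62571956  0.01684214]
 [ 0.415606    0.53773584 -0.73356105]
 [-0.46806012 -0.56507982 -0.67941484]] [ 431.1193809  -149.03248136 1704.83518113] [1196.11960389  773.74823484 1041.70492856]
top [[500.83881216   0.         268.29141956]
 [  0.         500.83881216 208.25662352]
 [  0.           0.           1.        ]] [[ 0.00568564 -0.9999739  -0.00445796]
 [-0.99408879 -0.00516871 -0.10844705]
 [ 0.10842118  0.0050482  -0.99409223]] [ -15.01793359  527.662101   1780.12420225] [ 331.62520378  -21.27663543 1826.76408866]
```

View pics/top0.png

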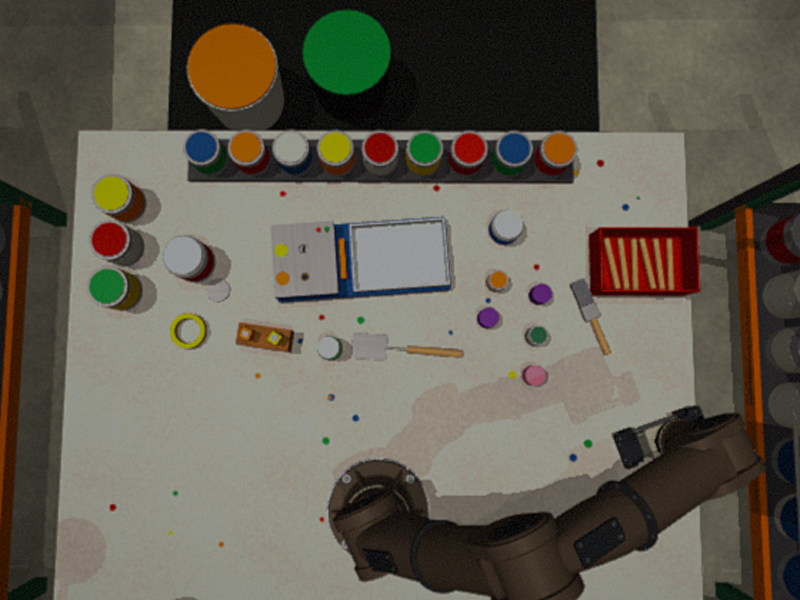

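View pics/scene0.png

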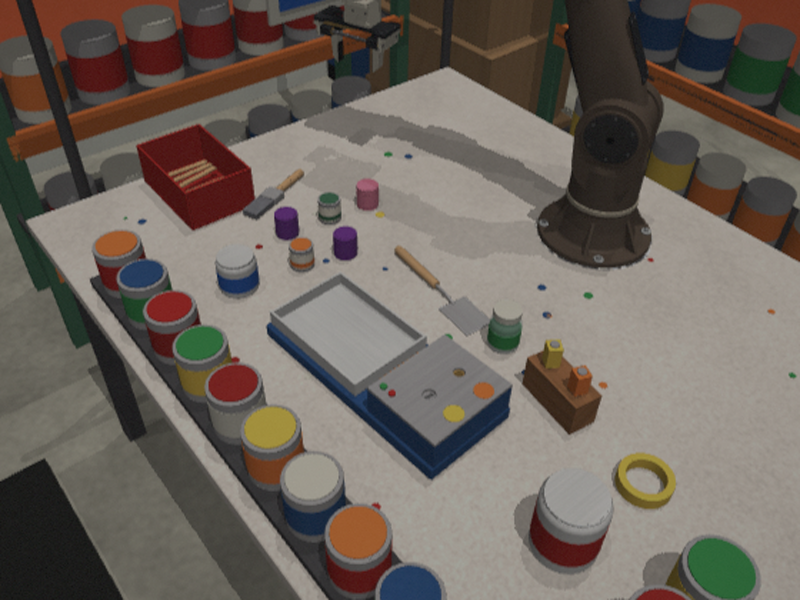

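The top view shows two real tins, orange at (498,281) and green at (538,336). The purple and pink ones are decoys. The shaker head wells are near (303,249) and (306,277), and the rack holds the orange key on the left (247,333) and the yellow key on the right (273,339). I'll enlarge the head and rack in both views.

Run:
```python
import cv2,numpy as np
t=np.load("top0.npz");s=np.load("scene0.npz")
# crops in native px
c=t["img"][150:250,160:260,::-1]; c=cv2.resize(c,None,fx=6,fy=6,interpolation=cv2.INTER_CUBIC); cv2.imwrite("pics/ct.png",c)
c=s["img"][225:335,250:380 if 0 else 425,::-1]
c=s["img"][228:338,250:425,::-1];c=cv2.resize(c,None,fx=4.5,fy=4.5,interpolation=cv2.INTER_CUBIC); cv2.imwrite("pics/cs.png",c)
for n,d in(("top",t),("scene",s)):
    print(n,d["z_map"].shape,(d["z_map"]==0).mean())
```

```text
top (420, 560) 0.004183673469387755
scene (420, 560) 0.004289965986394558
```

View pics/ct.png

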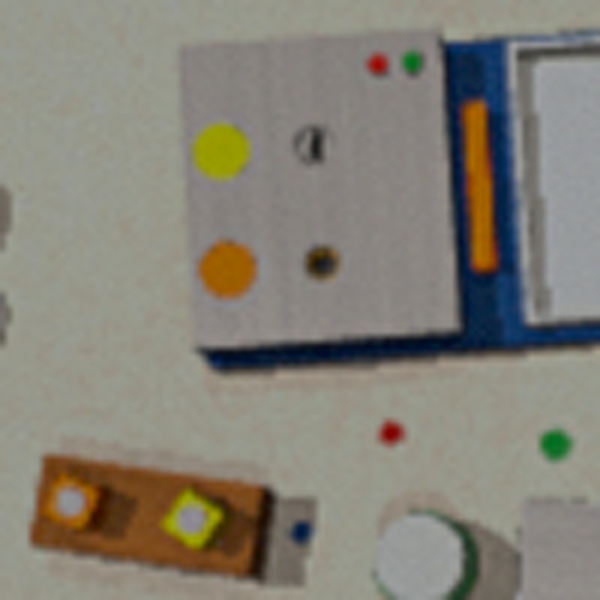

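View pics/cs.png

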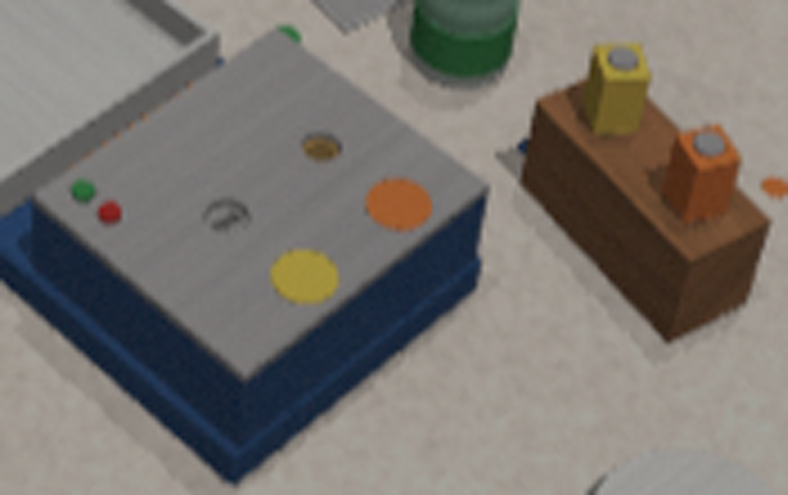

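The top crop shows, in crop pixels: lock well (312,146), clamp well (321,263), orange key top (71,501) and yellow key top (191,519). The scene crop has the matching points: (227,214), (321,147), (709,144) and (622,60). Next I'll triangulate these.

```bash
cat > h.py <<'E'
import numpy as np,cv2
from scipy.optimize import least_squares
def cam(d): return d["intrinsics"],np.array(d["R"]),np.array(d["t"])
def proj(d,X):
    K,R,t=cam(d); p=K@(R@np.asarray(X,float)+t); return p[:2]/p[2]
def tri(obs):
    A=[];
    r=least_squares(lambda X:np.concatenate([proj(d,X)-p for d,p in obs]),[700,200,60])
    return r.x,np.abs(r.fun).max()
def onz(d,p,z):
    K,R,t=cam(d); c=-R.T@t; v=R.T@np.linalg.solve(K,[p[0],p[1],1]); return c+v*(z-c[2])/v[2]
def cloud(d):
    K,R,t=cam(d); v,u=np.indices(d["z_map"].shape); z=d["z_map"]
    P=np.stack([(u-K[0,2])/K[0,0]*z,(v-K[1,2])/K[1,1]*z,z],-1); return (P-t)@R
E
python3 - <<'E'
from h import *
np.set_printoptions(precision=1,suppress=True)
t=np.load("top0.npz");s=np.load("scene0.npz")
ct=lambda p:(np.array(p)+.5)/6-.5+[160,150]
cs=lambda p:(np.array(p)+.5)/4.5-.5+[250,228]
L={"ydot":((221,152),(305,276),90),"odot":((228,269),(399,203),90),"lock":((312,146),(227,214),90),"clamp":((321,263),(321,147),90),
"okey":((71,501),(709,144),115),"ykey":((191,519),(622,60),115),
"c-+":((197,349),(487,187),90),"c++":((183,47),(245,380),90),"c+-":((438,32),(33,195),90),"c--":((462,330),(280,28),90),
"rack nearR":((45,458),(670,265),70),"r2":((268,487),(0,0),70),"r3":((32,545),(770,222),70),"r4":((250,578),(540,103),70)}
for k,(a,b,z) in L.items():
    a=ct(a);b=cs(b);print(k,*tri([(t,a),(s,b)]),"top@z",onz(t,a,z),"scene@z",onz(s,b,z))
C=cloud(t);C2=cloud(s)
for nm,CC,d in(("top",C,t),("scene",C2,s)):
    hsv=cv2.cvtColor(d["img"],cv2.COLOR_RGB2HSV)
    box=(CC[...,0]>420)&(CC[...,0]<820)&(CC[...,1]>-480)&(CC[...,1]<-150)&(CC[...,2]>12)&(CC[...,2]<75)
    n,lab,st,ce=cv2.connectedComponentsWithStats(box.astype(np.uint8))
    for i in range(1,n):
        if st[i,4]>15:
            m=lab==i; up=m&(CC[...,2]>np.percentile(CC[m][:,2],90)-4)
            xy=CC[up][:,:2];print(nm,"blob",st[i,4],xy.mean(0),(xy.min(0)+xy.max(0))/2,np.median(CC[up][:,2]),np.ptp(CC[m],axis=0),"hue",np.median(hsv[up],axis=0))
    m=(CC[...,0]>600)&(CC[...,0]<900)&(CC[...,1]>-150)&(CC[...,1]<120)&(abs(CC[...,2]-35)<6)
    nn,lab,st,ce=cv2.connectedComponentsWithStats(cv2.erode(m.astype(np.uint8),np.ones((3,3)))); i=1+st[1:,4].argmax(); P=CC[lab==i]
    print("floor",st[i],cv2.minAreaRect(P[:,:2].astype(np.float32)),np.median(P[:,2]))
    m=(CC[...,0]>600)&(CC[...,0]<900)&(CC[...,1]>60)&(CC[...,1]<300)&(abs(CC[...,2]-90)<4);P=CC[m]
    print("head",cv2.minAreaRect(P[:,:2].astype(np.float32)),np.median(P[:,2]))
    # keys handle tops
    m=(CC[...,0]>480)&(CC[...,0]<640)&(CC[...,1]>130)&(CC[...,1]<340)&(CC[...,2]>95)&(CC[...,2]<125)
    nn,lab,st,ce=cv2.connectedComponentsWithStats(m.astype(np.uint8))
    for i in range(1,nn):
        if st[i,4]>5: 
            P=CC[lab==i]; print("key",st[i,4],P.mean(0),cv2.minAreaRect(P[P[:,2]>108][:,:2].astype(np.float32)),P[:,2].max())
E
```

```text
ydot [638.1 240.7  89.4] 0.09132124041931888 top@z [637.7 240.9  90. ] scene@z [638.5 240.9  90. ]
odot [568.6 235.2  90.2] 0.032021975265053015 top@z [568.5 235.4  90. ] scene@z [568.5 235.1  90. ]
lock [642.6 186.5  89.8] 0.32583600906085053 top@z [641.5 187.6  90. ] scene@z [643.2 186.2  90. ]
clamp [573.1 180.8  88.2] 0.15462427594226824 top@z [572.3 181.1  90. ] scene@z [574.4 181.7  90. ]
okey [431.1 318.5 114.8] 0.00022613595464804348 top@z [431.1 318.5 115. ] scene@z [431.3 318.7 115. ]
ykey [421.6 249.5 114.2] 0.11010981301484435 top@z [421.2 249.8 115. ] scene@z [422.4 249.8 115. ]
c-+ [521.9 253.   85.8] 0.014061979398519497 top@z [521.4 252.4  90. ] scene@z [524.9 255.3  90. ]
c++ [700.5 266.7  83.5] 0.28743402374450966 top@z [700.1 264.6  90. ] scene@z [703.5 270.5  90. ]
c+- [711.9 113.6  87.1] 0.3920177519625554 top@z [709.8 114.7  90. ] scene@z [713.9 115.   90. ]
c-- [532.4  99.8  87.5] 0.38452167183393726 top@z [533.4  98.3  90. ] scene@z [533.5 102.3  90. ]
rack nearR [464.6 338.6  61.2] 1.883591237915482 top@z [458.9 343.4  70. ] scene@z [473.7 340.1  70. ]
r2 [58
[... 1364 characters left out ...]
03.]
scene blob 323 [ 483.6 -270.2] [ 483.9 -271.3] 56.05569075244701 [52.7 55.9 48.8] hue [140. 146. 103.]
scene blob 337 [ 575.7 -295.2] [ 575.4 -294.4] 55.95716665312854 [51.1 54.6 50.3] hue [ 12. 179. 158.]
scene blob 526 [ 722.1 -294.4] [ 714.4 -306.4] 71.1976829410744 [79.4 62.7 62.8] hue [ 20.    7.  119.5]
scene blob 660 [ 644.7 -163.6] [ 646.1 -162.5] 59.49146855801503 [181.6  25.9  52.8] hue [ 20.   8. 113.]
floor [ 203  209   72   56 1771] ((653.0820922851562, -50.306121826171875), (103.39567565917969, 197.6530303955078), 0.8951179385185242) 35.03814098417976
head ((749.8858642578125, 194.0000457763672), (306.8874816894531, 159.6522216796875), 3.0598204135894775) 89.85066993817541
```

Both views agree within about 2 mm. The clamp well is at (573,181), the lock well at (642.5,186), and the shaker yaw is about 4.6°. Next I'll work out the cradle centre and the key yaws, then pick the first tin.

```bash
cat >> h.py <<'E'
YAW=np.deg2rad(4.6); SX=np.array([np.cos(YAW),np.sin(YAW)]); SY=np.array([-SX[1],SX[0]])
def q(deg):
    a=np.deg2rad(deg)/2; return [np.cos(a),np.sin(a),0,0]   # tool down, jaw axis at yaw deg
def tinpos(d):
    C=cloud(d); h=cv2.cvtColor(d["img"],cv2.COLOR_RGB2HSV); out={}
    for n,(a,b) in {"orange":(5,20),"green":(60,85)}.items():
        m=(C[...,0]>380)&(C[...,0]<800)&(C[...,1]>-480)&(C[...,1]<60)&(C[...,2]>50)&(C[...,2]<100)&(h[...,0]>a)&(h[...,0]<b)&(h[...,1]>70)
        k,l,st,ce=cv2.connectedComponentsWithStats(m.astype(np.uint8))
        if k>1:
            i=1+st[1:,4].argmax(); P=C[l==i]; out[n]=(P.mean(0),st[i,4])
    return out
E
python3 - <<'E'
from h import *
from plant import ctrl
np.set_printoptions(precision=1,suppress=True)
t=np.load("top0.npz");s=np.load("scene0.npz")
O=np.array([573,181.])
for n,d in(("top",t),("scene",s)):
    print(n,tinpos(d))
    C=cloud(d); w=(C[...,:2]-O); a=w@SX; b=w@SY; z=C[...,2]
    m=(z>56)&(z<64)&(a>-100)&(a<200)&(b<-60)&(b>-400)
    A=a[m];B=b[m]; print("wall ext x",np.percentile(A,[1,3,97,99]),"y",np.percentile(B,[1,3,97,99]))
    for lo,hi in((-40,0),(80,140)):
        mm=(A>lo)&(A<hi)&(B<-110)&(B>-300);print(" xwall",np.median(A[mm]),mm.sum())
    mm=(B<-330)&(A>-20)&(A<110);print(" -y wall",np.median(B[mm]),mm.sum()); mm=(B>-150)&(A>-20)&(A<110)&(B<-80);print(" +y wall",np.median(B[mm]),mm.sum())
# key yaw by silhouette fit
for nm,c,(h0,h1) in(("o",(431.2,318.5),(4,19)),("y",(421.7,249.6),(22,34))):
    best=[]
    for yaw in range(0,90,3):
        sc=0
        for d in(t,s):
            h=cv2.cvtColor(d["img"],cv2.COLOR_RGB2HSV); S=8
            ctr=proj(d,[*c,95]).astype(int); w=14; x0,y0=ctr-w
            hs=h[y0:y0+2*w,x0:x0+2*w]; M=((hs[...,0]>=h0)&(hs[...,0]<=h1)&(hs[...,1]>(195 if d is t else 150))).astype(np.uint8)
            # include grey disc on top
            M=cv2.morphologyEx(M,cv2.MORPH_CLOSE,np.ones((5,5)));M=cv2.resize(M,None,fx=S,fy=S,interpolation=cv2.INTER_NEAREST)
            a=np.deg2rad(yaw);pts=[]
            for z in(70,115):
                for k in range(4):
                    e=a+np.pi/4+k*np.pi/2; pts.append((proj(d,[c[0]+18.4*np.cos(e),c[1]+18.4*np.sin(e),z])-[x0,y0]+.5)*S)
            H=np.zeros_like(M);cv2.fillConvexPoly(H,cv2.convexHull(np.array(pts,np.float32)).astype(int),1)
            sc+=(M&H).sum()/(M|H).sum()
        best.append((round(sc,3),yaw))
    print(nm,sorted(best)[::-1][:6],sorted(best)[:2])
ctrl.move_to([573,-296.5,130],q(-90))
print(ctrl.read_state()["clock"],ctrl.read_state()["eef_pos"])
E
```

```text
top {'orange': (array([ 571.9, -298.5,   56.3]), np.int32(102)), 'green': (array([ 434.9, -394.8,   57.1]), np.int32(85))}
wall ext x [-42.5 -41.7 127.1 128. ] y [-355.3 -354.5  -87.   -78. ]
 xwall -37.67856511386599 43
 xwall 124.15860689233507 67
 -y wall -352.7955262793841 35
 +y wall -97.33751106799073 99
scene {'orange': (array([ 573.8, -298.8,   55.7]), np.int32(109)), 'green': (array([ 435.9, -396.5,   56. ]), np.int32(65))}
wall ext x [-39.6 -38.6 132.8 135.8] y [-354.9 -353.4 -111.9  -72.7]
 xwall -34.92184047536142 151
 xwall 128.71684655093637 211
 -y wall -350.0676925899684 96
 +y wall -115.15566871268669 126
o [(np.float64(1.052), 87), (np.float64(1.049), 0), (np.float64(1.048), 3), (np.float64(1.047), 84), (np.float64(1.046), 6), (np.float64(1.044), 81)] [(np.float64(0.935), 30), (np.float64(0.939), 33)]
y [(np.float64(1.511), 51), (np.float64(1.505), 48), (np.float64(1.5), 54), (np.float64(1.495), 60), (np.float64(1.495), 45), (np.float64(1.491), 57)] [(np.float64(1.362), 9), (np.float64(1.367), 6)]
1.8333 [ 572.3 -298.2  130.2]
```

```bash
cat >> h.py <<'E'
O=np.array([573,181.])
CR=O+45*SX-234*SY
SYDEG=94.6
def st(c,m=""):
    s=c.read_state(); print(m,"t%.1f"%s["clock"],np.round(s["eef_pos"],1),"F",np.round(s["force"],1),"T",np.round(s["wrist_torque"],2),"w%.1f"%s["width"],flush=True); return s
def place_tin(c,tx,ty,px,py):
    c.servo_line([tx,ty,14],max_speed=200); c.command_gripper(30); st(c,"grip")
    c.servo_line([tx,ty,170],max_speed=250); st(c,"lift")
    x,y=CR+px*SX+py*SY
    c.move_to([x,y,150],q(SYDEG-180)); c.servo_line([x,y,52],max_speed=200); st(c,"low")
    c.servo_line([x,y,49.5],max_speed=60)
    c.command_gripper(66); c.servo_line([x,y,170],max_speed=300); st(c,"done")
E
python3 - <<'E'
from h import *
from plant import ctrl
place_tin(ctrl,573,-297,0,-50)
d=ctrl.get_image("scene"); print(tinpos(d))
d2=ctrl.get_image("top")
cv2.imwrite("pics/a1.png",np.hstack([cv2.resize(d["img"][140:300,80:330,::-1],None,fx=1.6,fy=1.6),cv2.resize(d2["img"][130:290,160:410,::-1],None,fx=1.6,fy=1.6)]))
E
```

```text
grip t3.3 [ 573.  -297.    14.1] F [0.1 0.5 1.5] T [0.01 0.16 0.01] w49.7
lift t4.1 [ 572.1 -296.6  168.5] F [-0.3 -0.3 -1.8] T [ 0.06 -0.04  0.  ] w49.5
low t5.6 [640.6 -99.9  52. ] F [ 0.  -0.5 -0.9] T [ 0.01 -0.02 -0.01] w49.5
done t6.9 [641.  -98.5 171.1] F [ 0.3 -0.1  0.3] T [0.02 0.01 0.04] w65.9
{'orange': (array([641.62195142, -99.85062677,  90.7988502 ]), np.int32(149))}
```

View pics/a1.png

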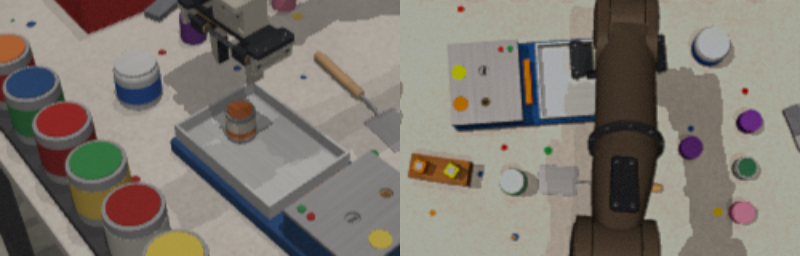

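The orange tin stands upright in the cradle, and the green one looks to be where it was. Picking green now.

Run:
```python
from h import *
from plant import ctrl
print(tinpos(ctrl.get_image("top")))
ctrl.move_to([437.5,-394,150],q(-90)); ctrl.command_gripper(92)
print(tinpos(ctrl.get_image("scene")))
place_tin(ctrl,437.5,-394,0,50)
ctrl.command_gripper(60)
ctrl.move_to([431,318.5,200],q(-90)); st(ctrl)
d=ctrl.get_image("scene"); print(tinpos(d))
d2=ctrl.get_image("top")
cv2.imwrite("pics/a2.png",np.hstack([cv2.resize(d["img"][140:300,80:330,::-1],None,fx=1.6,fy=1.6),cv2.resize(d2["img"][130:290,160:410,::-1],None,fx=1.6,fy=1.6)]))
```

```text
{'green': (array([ 434.22164021, -395.22831387,   56.20069548]), np.int32(87))}
{'orange': (array([641.54009024, -99.96334473,  90.67086136]), np.int32(149)), 'green': (array([ 435.61179387, -396.58707934,   55.9830467 ]), np.int32(64))}
grip t10.7 [ 437.6 -394.1   14.1] F [-0.6  1.   1.5] T [-0.01  0.03  0.01] w49.4
lift t11.4 [ 436.7 -393.3  168.6] F [-0.7 -0.  -2.3] T [0.04 0.02 0.02] w49.5
low t13.7 [6.328e+02 3.000e-01 5.210e+01] F [ 0.1  0.4 -1.7] T [0.05 0.   0.04] w49.4
done t15.0 [632.9   1.2 171. ] F [-0.5 -0.4 -0.1] T [-0.    0.   -0.02] w66.2
 t16.8 [432.1 317.4 199.9] F [-1.  -0.5  0.6] T [ 0.04  0.06 -0.03] w59.8
{'orange': (array([641.63256086, -99.82748442,  90.82512227]), np.int32(149)), 'green': (array([579.91064949,   2.86850953,  90.91559179]), np.int32(126))}
```

View pics/a2.png

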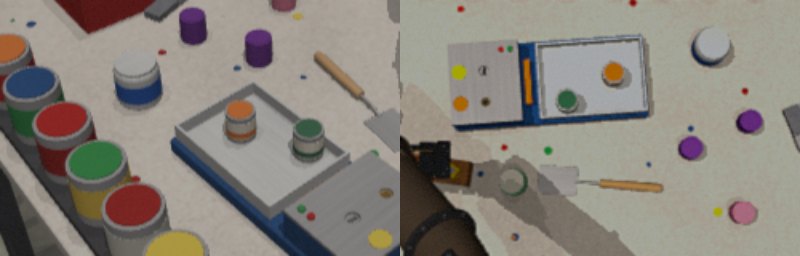

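Both tins are upright inside the cradle. The green one has already been nudged to cradle x ≈ -52, which is still in bounds. Next is the hex key, and I'll check the wrist range at the same time.

Run:
```python
from h import *
from plant import ctrl
for y in range(-180,180,30):
    a=ctrl.solve_ik([573,181,150],q(y)); b=ctrl.solve_ik([431,318.5,100],q(y)); c=ctrl.solve_ik([642.5,186,150],q(y))
    print(y,*[None if v is None else np.round(v[[0,6]],2) for v in(a,b,c)])
ctrl.command_gripper(60)
ctrl.move_to([431.2,318.5,160],q(0)); st(ctrl)
ctrl.servo_line([431.2,318.5,76],max_speed=150); st(ctrl)
ctrl.command_gripper(15); st(ctrl,"grip")
ctrl.servo_line([431.2,318.5,200],max_speed=150); st(ctrl,"lift")
d=ctrl.get_image("scene");d2=ctrl.get_image("top")
p=proj(d,[431,318,150]).astype(int);p2=proj(d2,[431,318,150]).astype(int)
f=lambda i,p:cv2.resize(i[max(p[1]-60,0):p[1]+60,p[0]-60:p[0]+60,::-1],(390,390),interpolation=cv2.INTER_CUBIC)
cv2.imwrite("pics/a3.png",np.hstack([f(d["img"],p),f(d2["img"],p2)]))
```

```text
-180 [0.27 2.18] [-0.01  1.75] [0.23 2.22]
-150 [-0.79 -2.7 ] [-1.39 -2.7 ] [-0.72 -2.66]
-120 [-0.38 -2.5 ] [-0.89 -2.7 ] [-0.36 -2.45]
-90 [-0.31 -2.02] [-0.6  -2.42] [-0.3  -1.98]
-60 [-0.24 -1.55] [-0.53 -1.95] [-0.23 -1.51]
-30 [-0.16 -1.09] [-0.45 -1.49] [-0.16 -1.05]
0 [-0.08 -0.62] [-0.37 -1.03] [-0.09 -0.59]
30 [-0.01 -0.16] [-0.29 -0.58] [-0.02 -0.13]
60 [0.07 0.3 ] [-0.21 -0.12] [0.05 0.33]
90 [0.17 0.72] [-0.07  0.25] [0.14 0.77]
120 [0.27 1.13] [-0.01  0.71] [0.23 1.18]
150 [0.27 1.65] [-0.01  1.23] [0.23 1.7 ]
 t18.4 [431.3 318.5 160.1] F [ 0.3 -0.  -0.2] T [-0.02 -0.12 -0.05] w59.9
 t19.1 [431.5 319.   76.6] F [-0.1  0.2 -0.2] T [-0.01 -0.1  -0.01] w59.7
grip t19.7 [431.4 318.6  76.4] F [-0.4 -0.8  3.5] T [-0.15  0.03  0.01] w31.9
lift t20.6 [430.7 317.9 199. ] F [ 0.6  0.1 -3.1] T [-0.09 -0.12  0.07] w32.1
```

View pics/a3.png

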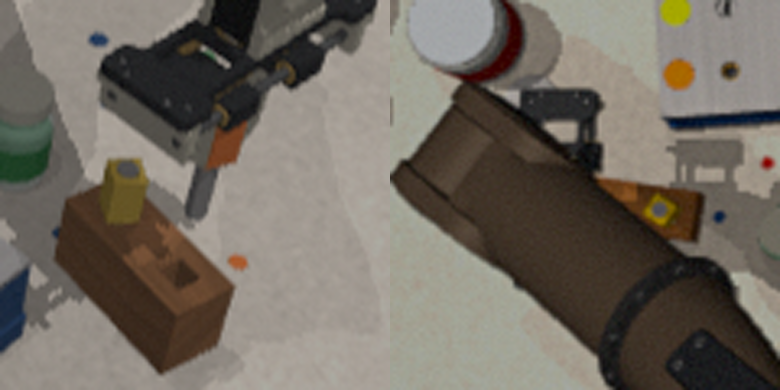

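The grip width is 32 mm rather than 26, so the handle is held about 16° off its faces. I'll lower it back and regrasp at another yaw.

Run:
```python
from h import *
from plant import ctrl
ctrl.servo_line([431.2,318.5,80],max_speed=150); 
s=st(ctrl,"down"); ctrl.servo_line([431.2,318.5,76.5],max_speed=40); st(ctrl)
for y in(-16,16,-26):
    ctrl.command_gripper(50)
    ctrl.servo_line([431.2,318.5,76.5],frame=q(y),max_speed=100)
    ctrl.command_gripper(15); s=st(ctrl,"grip %d"%y)
    if s["width"]<27.5: break
```

```text
down t21.7 [431.6 319.   80.7] F [-1.   0.1 -2. ] T [ 0.02 -0.11  0.03] w32.0
 t21.9 [431.4 318.6  76.9] F [ 0.8 -0.7 -2.7] T [ 0.01 -0.08 -0.08] w31.7
grip -16 t23.4 [431.2 318.4  76.5] F [-0.1 -0.5 -0. ] T [-0.07 -0.08  0.04] w26.8
```

```bash
cat >> h.py <<'E'
def down_until(c,x,y,z0,z1,yaw,step=1.0,fmax=7,sp=40):
    f0=c.read_state()["force"][2]; z=z0
    while z>z1:
        z=max(z-step,z1); c.servo_line([x,y,z],frame=q(yaw),max_speed=sp)
        f=c.read_state()["force"][2]-f0
        if f>fmax: return z,f
    return z,f
E
python3 - <<'E'
from h import *
from plant import ctrl
x,y=573,181; yaw=100
ctrl.servo_line([431.2,318.5,175],max_speed=200); st(ctrl,"lift")
ctrl.move_to([431.2,318.5,240],q(42));
ctrl.move_to([x,y,200],q(yaw)); ctrl.servo_line([x,y,162],max_speed=100); st(ctrl,"above")
d=ctrl.get_image("scene");d2=ctrl.get_image("top")
z,f=down_until(ctrl,x,y,158,140,yaw,1.5); st(ctrl,"probe %.1f %.1f"%(z,f))
p=proj(d,[x,y,100]).astype(int);p2=proj(d2,[x,y,100]).astype(int)
f=lambda i,p:cv2.resize(i[p[1]-40:p[1]+40,p[0]-40:p[0]+40,::-1],(390,390),interpolation=cv2.INTER_CUBIC)
cv2.imwrite("pics/a4.png",np.hstack([f(d["img"],p),f(d2["img"],p2)]))
E
```

```text
lift t24.1 [430.8 317.9 174.1] F [-0.4 -0.4 -2.9] T [-0.12 -0.03  0.04] w26.1
above t26.6 [572.9 181.4 162.1] F [-0.4 -0.1 -1.8] T [ 0.13 -0.15 -0.07] w26.3
probe 140.0 3.6 t29.8 [573.4 181.5 140.2] F [3.5 3.9 1.1] T [ 1.29 -1.35 -0.01] w26.1
```

View pics/a4.png

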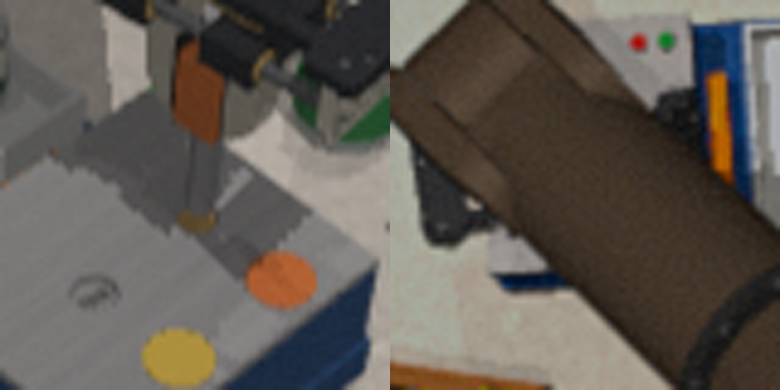

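At yaw 100 the tip went to about 16 mm below the mouth, so it is in the socket, with some sideways load. I'll ease sideways to cut that load, then seat the key.

Run:
```python
from h import *
from plant import ctrl
for x,y,z in((574,182,140),(574.5,182.5,140),(574.5,182.5,137.5),(574.5,182.5,136)):
    ctrl.servo_line([x,y,z],max_speed=30); s=st(ctrl,f"{x},{y},{z}")
```

```text
574,182,140 t30.0 [573.7 181.8 139.9] F [2.5 1.8 1.5] T [ 0.59 -0.62 -0.06] w26.1
574.5,182.5,140 t30.3 [573.9 182.  139.7] F [0.1 0.4 3. ] T [ 0.07 -0.03 -0.01] w26.1
574.5,182.5,137.5 t30.5 [574.  181.9 136.9] F [-0.3 -0.7 -0.5] T [-0.08  0.09 -0.11] w26.1
574.5,182.5,136 t30.8 [574.1 182.  135.6] F [-1.6 -0.8  1.7] T [-0.38  0.47  0.  ] w25.7
```

Run:
```python
from h import *
from plant import ctrl
P=[574.2,182.1,135.5]
for yaw in range(80,-81,-20):
    ctrl.servo_line(P,frame=q(yaw),max_speed=60); s=st(ctrl,yaw)
    if abs(s["wrist_torque"][2])>0.6: break
```

```text
80 t31.3 [574.1 182.  135.2] F [-0.6 -0.3 -3.4] T [-0.17 -0.05  0.04] w25.5
60 t31.8 [573.9 181.6 135. ] F [-1.  -1.7 -3.8] T [-0.59  0.14 -0.04] w25.7
40 t32.3 [573.7 181.4 135. ] F [-1.9 -4.2 -5.7] T [-1.02  0.44  0.02] w25.6
20 t32.8 [573.5 181.4 135. ] F [-3.1 -4.5 -4.5] T [-1.21  0.64  0.07] w25.8
0 t33.3 [573.3 181.4 135. ] F [-2.8 -3.9 -4.2] T [-1.29  0.88  0.01] w25.7
-20 t33.8 [573.2 181.5 135. ] F [-4.  -4.6 -2.9] T [-1.24  1.01 -0.04] w26.1
-40 t34.3 [573.1 181.7 135. ] F [-4.3 -4.5 -3.6] T [-1.28  1.15 -0.06] w25.6
-60 t34.8 [573.  181.8 135. ] F [-5.2 -4.6 -3.5] T [-1.19  1.18 -0.03] w25.8
-80 t35.3 [573.  181.9 135. ] F [-4.9 -3.6 -2.2] T [-1.11  1.27 -0.09] w26.0
```

Run:
```python
from h import *
from plant import ctrl
ctrl.command_gripper(62); st(ctrl,"open")
C=[573.2,181.6,136]
for yaw in(-20,40,100): ctrl.servo_line(C,frame=q(yaw),max_speed=60)
s=st(ctrl,"back"); print(s["tcp_rot"])
ctrl.command_gripper(15); st(ctrl,"grip")
for yaw in list(range(80,-81,-20))+[-88,-96,-104]:
    ctrl.servo_line(C,frame=q(yaw),max_speed=60); s=st(ctrl,yaw)
    if abs(s["wrist_torque"][2])>0.5: break
```

```text
open t36.0 [574.2 182.1 135.5] F [-0.7  0.7  0. ] T [ 0.02 -0.02 -0.02] w62.2
back t39.6 [573.2 181.6 136. ] F [-0.4  0.6  0.3] T [ 0.14 -0.15  0.03] w61.8
[ 6.43371860e-01  7.65553818e-01 -4.65914068e-06  4.11780894e-05]
grip t40.3 [573.2 181.7 136. ] F [ 0.1  1.1 -0.9] T [ 0.24 -0.04  0.01] w25.5
80 t40.8 [573.2 181.7 136. ] F [-0.1  0.4 -1.1] T [ 0.18 -0.12 -0.02] w25.7
60 t41.3 [573.2 181.7 136. ] F [0.4 0.8 0.4] T [ 0.19 -0.11 -0.01] w26.3
40 t41.8 [573.1 181.7 136. ] F [-0.9  0.5  0. ] T [ 0.25 -0.01 -0.04] w25.8
20 t42.3 [573.1 181.7 136. ] F [-1.9  1.5 -0.4] T [ 0.24  0.05 -0.07] w25.9
0 t42.8 [573.1 181.7 136. ] F [-1.1  1.4  0.6] T [ 0.28  0.16 -0.03] w25.7
-20 t43.3 [573.1 181.7 135.9] F [-1.5  1.4  0.2] T [ 0.32  0.14 -0.05] w25.9
-40 t43.8 [573.1 181.7 136. ] F [-1.2  1.4  1.5] T [ 0.4   0.24 -0.08] w25.7
-60 t44.3 [573.2 181.8 136. ] F [-0.3  1.8  0.9] T [ 0.49  0.2  -0.01] w26.0
-80 t44.8 [573.2 181.7 136. ] F [-1.   2.  -0.5] T [ 0.52  0.22 -0.07] w26.0
-88 t45.1 [573.2 181.7 136. ] F [-0.8  2.3  0.3] T [ 0.67  0.22 -0.1 ] w25.9
-96 t45.4 [573.2 181.7 136. ] F [-0.8  2.2  0.4] T [ 0.73  0.19 -0.08] w25.7
-104 t45.7 [573.2 181.7 136. ] F [-0.8  1.6 -0.5] T [ 0.76  0.14 -0.09] w26.1
```

I've turned 384° with no stop felt and very little torque, so I need to see whether the key is really in the socket.

Run:
```python
from h import *
from plant import ctrl
d=ctrl.get_image("scene"); np.savez("s1.npz",**d)
x,y=573,181.5
p=proj(d,[x,y,100]).astype(int)
cv2.imwrite("pics/a5.png",cv2.resize(d["img"][p[1]-45:p[1]+35,p[0]-60:p[0]+50,::-1],None,fx=7,fy=7,interpolation=cv2.INTER_CUBIC))
g=lambda z:(proj(d,[x,y,z])-[p[0]-60,p[1]-45]+.5)*7-.5
for z in(90,128,141,173,186): print(z,g(z))
```

```text
90 [425.44008445 338.68772343]
128 [433.44220281 262.04491503]
141 [436.25637372 235.09130696]
173 [443.357656   167.07653976]
186 [446.31558462 138.74604693]
```

View pics/a5.png

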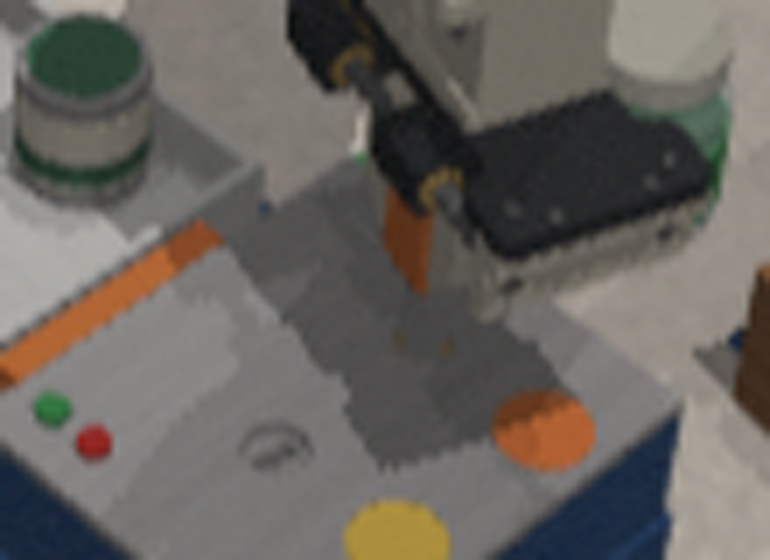

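The handle's lower edge matches z≈128, so the key is seated. The orange jaw has also closed toward the cradle, so the screw is turning. I'll regrasp and keep turning until the stop shows in the torque.

Run:
```python
from h import *
from plant import ctrl
ctrl.command_gripper(62); st(ctrl,"open")
C=[573.2,181.6,136]
for yaw in(-44,16,76): ctrl.servo_line(C,frame=q(yaw),max_speed=60)
ctrl.command_gripper(15); st(ctrl,"grip")
for yaw in range(68,-105,-8):
    ctrl.servo_line(C,frame=q(yaw),max_speed=60); s=ctrl.read_state()
    t=s["wrist_torque"][2]; print(yaw,"%.2f w%.1f"%(t,s["width"]),end="; ")
    if abs(t)>0.35 or s["width"]>28.5: break
st(ctrl,"end"); print(ctrl.read_state()["tcp_rot"])
d=ctrl.get_image("scene"); np.savez("s2.npz",**d)
```

```text
open t46.5 [573.2 181.6 136. ] F [-0.   0.  -0.8] T [0.11 0.05 0.06] w62.0
grip t50.8 [573.2 181.7 136. ] F [-0.   0.7 -0.5] T [ 0.16 -0.19 -0.01] w26.0
68 -0.17 w25.9; 60 -0.07 w25.7; 52 0.02 w25.4; 44 -0.03 w26.0; 36 0.00 w25.7; 28 0.03 w26.1; 20 -0.01 w25.8; 12 -0.05 w25.4; 4 -0.13 w26.1; -4 -0.10 w26.0; -12 0.02 w25.8; -20 0.03 w26.5; -28 -0.02 w26.1; -36 -0.00 w25.7; -44 -0.06 w26.0; -52 -0.12 w25.8; -60 -0.09 w25.6; -68 0.01 w25.7; -76 -0.08 w25.9; -84 -0.04 w25.9; -92 0.02 w25.9; -100 0.00 w25.9; end t57.2 [573.1 181.7 136. ] F [-0.9  0.5 -2.1] T [0.41 0.25 0.  ] w25.9
[-6.45391843e-01  7.63851664e-01 -1.94182877e-05 -5.27281281e-05]
```

No stop after 560° in total. I'll compare jaw position before and after, and work out the handle height from the crop.

Run:
```python
from h import *
s=[np.load(f) for f in("scene0.npz","s1.npz","s2.npz")]
x,y=573,181.5
p=proj(s[0],[x,y,100]).astype(int)
cr=[cv2.resize(d["img"][p[1]-45:p[1]+35,p[0]-65:p[0]+20,::-1],(265,250),interpolation=cv2.INTER_CUBIC) for d in s]
b=[cv2.resize(d["img"][p[1]-30:p[1]+10,p[0]-20:p[0]+22,::-1],(265,253),interpolation=cv2.INTER_CUBIC) for d in s]
cv2.imwrite("pics/a6.png",np.vstack([np.hstack(cr),np.hstack(b)]))
sc=253/40;o=p-[20,30]
for zz in(128,141):
  for k in range(4):
    e=np.deg2rad(-10+45+90*k); print(zz,((proj(s[2],[x+18.4*np.cos(e),y+18.4*np.sin(e),zz])-o+.5)*sc).round(0))
for z in (90,128,141): print("axis",z,((proj(s[2],[x,y,z])-o+.5)*sc).round(0))
# jaw location by orange cloud
for d in s:
    C=cloud(d);h=cv2.cvtColor(d["img"],cv2.COLOR_RGB2HSV);w=C[...,:2]-O;a=w@SX;bb=w@SY
    m=(h[...,0]>4)&(h[...,0]<20)&(h[...,1]>140)&(bb<-60)&(bb>-130)&(abs(a-45)<70)&(C[...,2]>30)
    print("jaw",m.sum(),C[m].mean(0).round(1),a[m].mean().round(1),np.percentile(bb[m],[5,50,95]).round(1))
```

```text
128 [128. 178.]
128 [188. 153.]
128 [150. 108.]
128 [ 90. 132.]
141 [130. 154.]
141 [191. 129.]
141 [153.  83.]
141 [ 93. 107.]
axis 90 [132. 212.]
axis 128 [139. 142.]
axis 141 [142. 118.]<stdin>:17: RuntimeWarning: Mean of empty slice.
  ret = um.true_divide(
  ret = ret.dtype.type(ret / rcount)
Traceback (most recent call last):
IndexError: index -1 is out of bounds for axis 0 with size 0
```

View pics/a6.png

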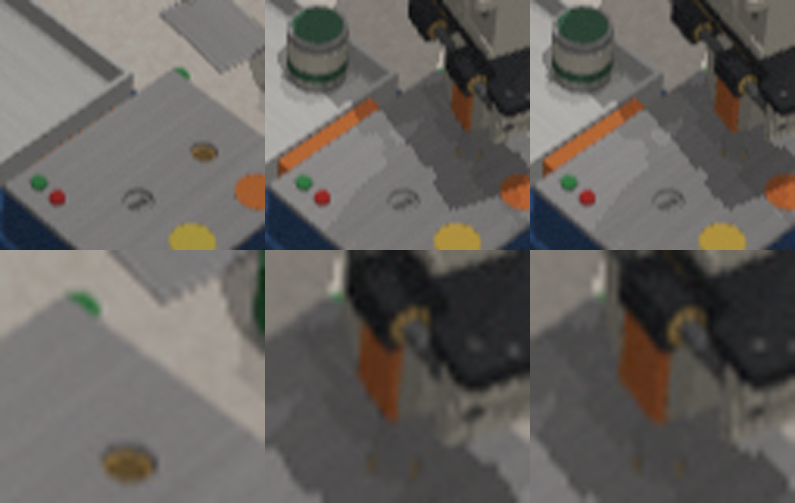

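The jaw has clearly moved since the start, and it looks the same in both later pictures. Torque peaked about every 60° on the last stroke, which could be the hex ratcheting at the stop. I'll release and measure the free-standing key's height, plus the jaw position.

Run:
```python
from h import *
from plant import ctrl
ctrl.command_gripper(62); ctrl.servo_line([573.2,181.6,230],max_speed=200); ctrl.move_to([430,60,300],q(0)); st(ctrl)
D={n:ctrl.get_image(n) for n in("scene","top")}
s={"scene":[np.load("s1.npz"),np.load("s2.npz"),D["scene"]],"top":[np.load("top0.npz"),D["top"]]}
for n in s:
  for d in s[n]:
    C=cloud(d);h=cv2.cvtColor(d["img"],cv2.COLOR_RGB2HSV);w=C[...,:2]-O;a=w@SX;bb=w@SY
    m=(h[...,0]>4)&(h[...,0]<20)&(h[...,1]>140)&(bb<-70)&(bb>-135)&(abs(a-60)<70)
    if m.sum():print(n,"jaw",m.sum(),a[m].mean().round(1),np.percentile(bb[m],[5,50,95]).round(1),C[m][:,2].mean())
for n,d in D.items():
    C=cloud(d); m=(np.hypot(C[...,0]-573,C[...,1]-181)<35)&(C[...,2]>120); print(n,m.sum(),"keytop",np.percentile(C[m],[5,50,95,99],axis=0).round(1).tolist() if m.sum() else None)
np.savez("sA.npz",**D["scene"]);np.savez("tA.npz",**D["top"])
d=D["scene"];p=proj(d,[573,181,130]).astype(int);d2=D["top"];p2=proj(d2,[573,181,110]).astype(int)
f=lambda i,p:cv2.resize(i[p[1]-35:p[1]+30,p[0]-35:p[0]+30,::-1],(390,390),interpolation=cv2.INTER_CUBIC)
cv2.imwrite("pics/a7.png",np.hstack([f(d["img"],p),f(d2["img"],p2)]))
for z in(90,128,141,173,186):print(z,(proj(d,[573,181.5,z])-p+35.5)*6)
```

```text
t60.2 [430.   60.1 299.5] F [-0.2 -0.1  0.2] T [ 0.06 -0.11 -0.04] w62.0
scene jaw 155 50.2 [-113.8 -106.3 -100. ] 57.73658885246388
scene jaw 157 50.1 [-113.6 -106.3  -99.9] 57.76369437015176
scene jaw 159 49.4 [-113.4 -106.  -100.1] 57.73838613732854
top jaw 113 43.7 [-99.5 -93.  -85.7] 55.27748797846114
top jaw 108 42.1 [-112.  -105.6  -99.7] 55.78200019981365
scene 286 keytop [[566.2, 171.1, 131.3], [581.7, 189.3, 160.8], [589.4, 196.4, 175.2], [590.1, 197.3, 176.2]]
top 81 keytop [[558.9, 167.3, 137.4], [569.1, 178.2, 171.5], [582.2, 191.6, 178.0], [585.8, 192.3, 179.6]]
90 [209.09150096 284.73233437]
128 [215.95045955 219.03849859]
141 [218.36260605 195.93540597]
173 [224.44941943 137.63703408]
186 [226.98478682 113.35375451]
```

View pics/a7.png

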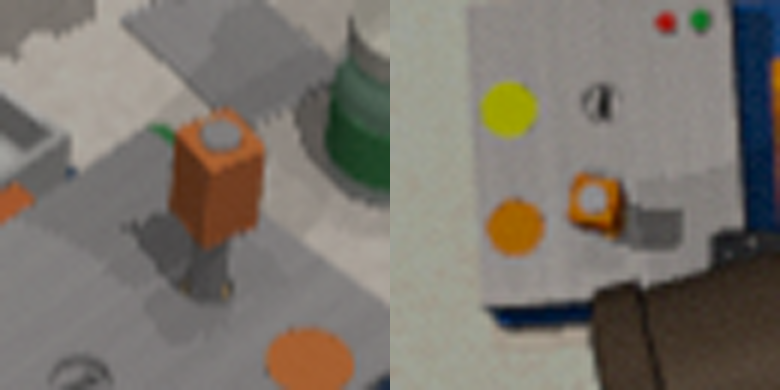

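The key stands fully seated, with its top at about 175. The jaw has travelled 12.5 mm to the cradle wall and didn't move at all on the last stroke, so the screw is probably at its stop. I'll confirm with a finely logged clockwise stroke.

Run:
```python
from h import *
from plant import ctrl
C=[573.2,181.6,134]
ctrl.move_to([573.2,181.6,230],q(76)); ctrl.servo_line(C,max_speed=150)
ctrl.command_gripper(15); st(ctrl,"grip")
for yaw in range(72,0,-4):
    ctrl.servo_line(C,frame=q(yaw),max_speed=60); s=ctrl.read_state()
    qq=s["tcp_rot"]; print(yaw,"act %.1f Tz %.2f tau7 %.2f w%.1f z%.1f"%(np.rad2deg(2*np.arctan2(qq[1],qq[0])),s["wrist_torque"][2],s["tau"][6],s["width"],s["eef_pos"][2]),"F",s["force"].round(1))
    if abs(s["wrist_torque"][2])>0.4: break
```

```text
grip t62.8 [573.3 181.7 134.1] F [-0.7  0.4  0.8] T [ 0.11 -0.16  0.08] w27.0
72 act 72.1 Tz 0.02 tau7 -0.52 w26.9 z134.1 F [0.3 0.9 0.6]
68 act 68.2 Tz 0.10 tau7 -0.52 w26.9 z134.0 F [-0.   0.1  0.4]
64 act 64.2 Tz 0.06 tau7 -0.43 w26.9 z134.0 F [ 0.6  1.  -0.6]
60 act 60.2 Tz 0.05 tau7 -0.41 w26.2 z133.9 F [ 1.2  0.4 -0.5]
56 act 56.2 Tz -0.05 tau7 -0.39 w26.7 z133.9 F [ 1.2  1.  -1.4]
52 act 52.2 Tz 0.04 tau7 -0.40 w26.8 z133.9 F [ 0.6  0.4 -2.2]
48 act 48.2 Tz 0.04 tau7 -0.43 w26.7 z133.9 F [ 1.9  1.9 -2.5]
44 act 44.2 Tz -0.05 tau7 -0.44 w26.8 z133.9 F [ 0.7  0.9 -2.4]
40 act 40.2 Tz -0.06 tau7 -0.44 w26.2 z133.9 F [ 0.4  0.2 -1.9]
36 act 36.2 Tz -0.01 tau7 -0.44 w26.7 z133.9 F [-0.  -0.3 -2.3]
32 act 32.2 Tz 0.01 tau7 -0.44 w26.5 z133.9 F [ 0.3 -0.1 -2.3]
28 act 28.2 Tz 0.00 tau7 -0.44 w26.6 z133.9 F [-0.2  0.1 -2.6]
24 act 24.2 Tz 0.03 tau7 -0.44 w26.6 z134.0 F [ 0.5 -0.  -2.7]
20 act 20.2 Tz 0.08 tau7 -0.49 w26.5 z134.0 F [-0.2  0.4 -1.9]
16 act 16.2 Tz 0.12 tau7 -0.51 w26.8 z134.0 F [-0.3 -0.5 -3. ]
12 act 12.2 Tz 0.06 tau7 -0.50 w26.7 z134.0 F [ 0.4  0.7 -3. ]
8 act 8.2 Tz 0.04 tau7 -0.47 w26.3 z134.0 F [ 0.3 -0.4 -2.6]
4 act 4.2 Tz -0.08 tau7 -0.41 w26.7 z134.0 F [ 0.4  0.3 -3.3]
```

Torque varies with a period of about 60° at low amplitude. I'll push down lightly while turning, to see whether the key is just slipping or ratcheting at the stop.

Run:
```python
from h import *
from plant import ctrl
ctrl.command_gripper(40); ctrl.hold(0.3); ctrl.command_gripper(15); st(ctrl,"regrip")
x,y=573.2,181.6
z,f=down_until(ctrl,x,y,134,124,4,1.0,9); st(ctrl,"pressed %.1f %.1f"%(z,f))
for yaw in range(0,-100,-4):
    ctrl.servo_line([x,y,z],frame=q(yaw),max_speed=60); s=ctrl.read_state()
    print(yaw,"Tz %.2f tau7 %.2f w%.1f z%.1f Fz%.1f"%(s["wrist_torque"][2],s["tau"][6],s["width"],s["eef_pos"][2],s["force"][2]),end=" | ")
    if abs(s["wrist_torque"][2])>0.5: break
ctrl.command_gripper(62); ctrl.servo_line([x,y,230],max_speed=200); ctrl.move_to([430,60,300],q(0)); st(ctrl)
for n in("scene","top"):
    d=ctrl.get_image(n); C=cloud(d); m=(np.hypot(C[...,0]-573,C[...,1]-181)<35)&(C[...,2]>120); P=C[m]
    top=P[P[:,2]>168]; print(n,"keytop z",np.percentile(P[:,2],[50,90,97]).round(1),cv2.minAreaRect(top[:,:2].astype(np.float32)))
```

```text
regrip t68.5 [573.2 181.6 134. ] F [-0.4 -0.9 -1.1] T [ 0.01 -0.12 -0.1 ] w26.1
pressed 132.0 14.9 t69.0 [573.6 181.7 133.5] F [-4.7 -1.8 13.7] T [-0.45  0.96  0.07] w26.1
0 Tz -0.05 tau7 -0.30 w26.1 z133.5 Fz13.1 | -4 Tz 0.04 tau7 -0.33 w25.9 z133.5 Fz12.8 | -8 Tz -0.02 tau7 -0.28 w26.1 z133.4 Fz13.6 | -12 Tz -0.00 tau7 -0.30 w25.9 z133.5 Fz13.2 | -16 Tz -0.00 tau7 -0.30 w25.9 z133.5 Fz11.7 | -20 Tz -0.01 tau7 -0.30 w25.9 z133.5 Fz12.1 | -24 Tz -0.03 tau7 -0.32 w26.1 z133.5 Fz12.9 | -28 Tz 0.01 tau7 -0.32 w26.1 z133.5 Fz12.4 | -32 Tz 0.01 tau7 -0.32 w26.2 z133.5 Fz13.5 | -36 Tz 0.12 tau7 -0.37 w26.2 z133.5 Fz13.4 | -40 Tz 0.10 tau7 -0.41 w26.0 z133.4 Fz12.9 | -44 Tz 0.05 tau7 -0.39 w25.9 z133.4 Fz13.9 | -48 Tz 0.11 tau7 -0.38 w25.7 z133.5 Fz13.0 | -52 Tz 0.07 tau7 -0.34 w26.0 z133.4 Fz13.1 | -56 Tz 0.00 tau7 -0.32 w25.8 z133.4 Fz13.0 | -60 Tz -0.05 tau7 -0.28 w25.7 z133.5 Fz13.0 | -64 Tz -0.03 tau7 -0.28 w25.8 z133.4 Fz12.5 | -68 Tz -0.04 tau7 -0.29 w26.3 z133.4 Fz13.6 | -72 Tz -0.04 tau7 -0.30 w25.7 z133.4 Fz12.9 | -76 Tz -0.02 tau7 -0.30 w26.0 z133.5 Fz12.6 | -80 Tz 0.03 tau7 -0.30 w25.8 z133.5 Fz11.5 | -84 Tz 0.08 tau7 -0.32 w25.6 z133.4 Fz12.2 | -88 Tz -0.05 tau7 -0.32 w26.2 z133.4 Fz13.3 | -92 Tz 0.04 tau7 -0.33 w25.6 z133.4 Fz13.1 | -96 Tz 0.09 tau7 -0.37 w25.8 z133.4 Fz13.0 |  t78.1 [430.   60.2 299.4] F [ 0.5 -0.9  0.9] T [ 0.04 -0.09 -0.01] w62.1
scene keytop z [160.  174.1 175.4] ((575.900390625, 181.8153533935547), (28.7379207611084, 26.711700439453125), 87.95955657958984)
top keytop z [169.9 177.2 179.5] ((570.3494873046875, 180.3782958984375), (24.60063362121582, 24.619319915771484), 88.89895629882812)
```

The key is bottomed in the socket, so the low torque peaks look like the hex ratcheting. To be sure, I'll back off 90°, check that the jaw retreats, then retighten and check that it comes back to the same place.

```bash
cat >> h.py <<'E'
def jaw(c):
    r=[]
    for n in("scene","top"):
        d=c.get_image(n);C=cloud(d);h=cv2.cvtColor(d["img"],cv2.COLOR_RGB2HSV);w=C[...,:2]-O;a=w@SX;bb=w@SY
        m=(h[...,0]>4)&(h[...,0]<20)&(h[...,1]>140)&(bb<-70)&(bb>-135)&(abs(a-60)<70)
        r+=[n,int(m.sum()),np.percentile(bb[m],[5,50,95]).round(1).tolist() if m.sum() else None]
    print("JAW",*r)
def turn(c,P,yaws,stop=0.5):
    for yaw in yaws:
        c.servo_line(P,frame=q(yaw),max_speed=60); s=c.read_state()
        print(yaw,"Tz%.2f t7 %.2f w%.1f"%(s["wrist_torque"][2],s["tau"][6],s["width"]),end=" | ",flush=True)
        if abs(s["wrist_torque"][2])>stop: break
    print()
E
python3 - <<'E'
from h import *
from plant import ctrl
x,y=573.2,181.6; P=[x,y,134.5]
jaw(ctrl)
ctrl.move_to([x,y,230],q(-96)); ctrl.servo_line(P,max_speed=150); ctrl.command_gripper(15); st(ctrl,"grip"); 
jaw(ctrl)
turn(ctrl,P,range(-84,1,12)); jaw(ctrl)
turn(ctrl,P,range(-12,-101,-12)); jaw(ctrl); st(ctrl)
E
```

```text
JAW scene 158 [-113.0, -106.0, -99.7] top 108 [-112.0, -105.7, -99.9]
grip t81.2 [573.3 181.6 134.6] F [0.2 0.1 1.6] T [0.09 0.04 0.01] w25.9
JAW scene 154 [-114.0, -106.5, -99.9] top 105 [-112.0, -106.0, -99.9]
-84 Tz0.04 t7 0.54 w25.9 | -72 Tz0.05 t7 0.50 w25.8 | -60 Tz0.09 t7 0.43 w25.7 | -48 Tz0.12 t7 0.40 w25.6 | -36 Tz0.13 t7 0.39 w25.8 | -24 Tz0.11 t7 0.39 w26.3 | -12 Tz0.13 t7 0.28 w25.7 | 0 Tz0.08 t7 0.24 w25.6 | 
JAW scene 126 [-113.9, -104.7, -100.4] top 106 [-109.9, -103.8, -97.7]
-12 Tz-0.01 t7 -0.47 w25.9 | -24 Tz-0.01 t7 -0.40 w25.9 | -36 Tz-0.02 t7 -0.26 w25.6 | -48 Tz-0.14 t7 -0.24 w25.9 | -60 Tz-0.09 t7 -0.24 w25.9 | -72 Tz-0.06 t7 -0.24 w25.4 | -84 Tz-0.10 t7 -0.23 w25.5 | -96 Tz-0.07 t7 -0.23 w25.7 | 
JAW scene 150 [-113.1, -106.0, -100.5] top 106 [-111.9, -106.0, -99.6]
 t87.2 [573.3 181.6 134.6] F [-0.3  0.8  4.9] T [ 0.26  0.11 -0.1 ] w26.0
```

Confirmed: the jaw backed off 2 mm and came back to the same place, so the socket drives the screw and the earlier slip was at the stop. One more clockwise push, then the key goes back to the rack.

Run:
```python
from h import *
from plant import ctrl
x,y=573.2,181.6; P=[x,y,134.5]
turn(ctrl,P,range(-100,-117,-4))
ctrl.command_gripper(62); P2=[x,y,136]
for a in(-56,4,64): ctrl.servo_line(P2,frame=q(a),max_speed=60)
ctrl.command_gripper(15); st(ctrl,"grip"); turn(ctrl,P2,range(56,-30,-8)); jaw(ctrl)
```

```text
-100 Tz0.10 t7 -0.38 w25.9 | -104 Tz0.01 t7 -0.37 w26.1 | -108 Tz0.05 t7 -0.35 w25.8 | -112 Tz-0.00 t7 -0.31 w25.9 | -116 Tz-0.05 t7 -0.22 w25.8 | 
grip t93.5 [573.2 181.7 136. ] F [-0.8 -0.5 -0.8] T [ 0.18 -0.26 -0.04] w25.8
56 Tz-0.08 t7 -0.55 w26.0 | 48 Tz-0.02 t7 -0.62 w25.7 | 40 Tz-0.02 t7 -0.60 w25.9 | 32 Tz-0.00 t7 -0.60 w25.7 | 24 Tz-0.02 t7 -0.58 w26.1 | 16 Tz-0.05 t7 -0.55 w26.2 | 8 Tz-0.04 t7 -0.46 w25.9 | 0 Tz-0.15 t7 -0.47 w25.5 | -8 Tz-0.06 t7 -0.58 w25.9 | -16 Tz0.02 t7 -0.59 w25.7 | -24 Tz0.01 t7 -0.59 w26.0 | 
JAW scene 154 [-113.6, -106.1, -100.2] top 105 [-111.9, -106.0, -99.9]
```

The jaw hasn't moved, so the clamp is tight. I'll look at the empty rack hole before putting the key back.

Run:
```python
from h import *
from plant import ctrl
ctrl.servo_line([573.2,181.6,215],max_speed=150); st(ctrl,"out")
D=[ctrl.get_image(n) for n in("scene","top")]
out=[]
for d in D:
    p=proj(d,[431,318,70]).round().astype(int); print(p,proj(d,[431,318,70]),proj(d,[431,319.5,70]),proj(d,[429.4,316.4,70]))
    out.append(cv2.resize(d["img"][p[1]-16:p[1]+17,p[0]-16:p[0]+17,::-1],(396,396),interpolation=cv2.INTER_CUBIC))
    np.savez(f"rk{len(out)}.npz",**d)
cv2.imwrite("pics/a8.png",np.hstack(out))
```

```text
out t97.5 [572.5 181.3 214. ] F [ 0.3  0.2 -3.1] T [-0.04  0.01  0.07] w25.7
[404 272] [403.67059449 272.06851729] [404.14849036 272.45014048] [403.61352058 271.34578009]
[174 234] [174.07588151 233.87696461] [173.64917525 233.87464664] [174.51919991 234.33491799]
```

View pics/a8.png

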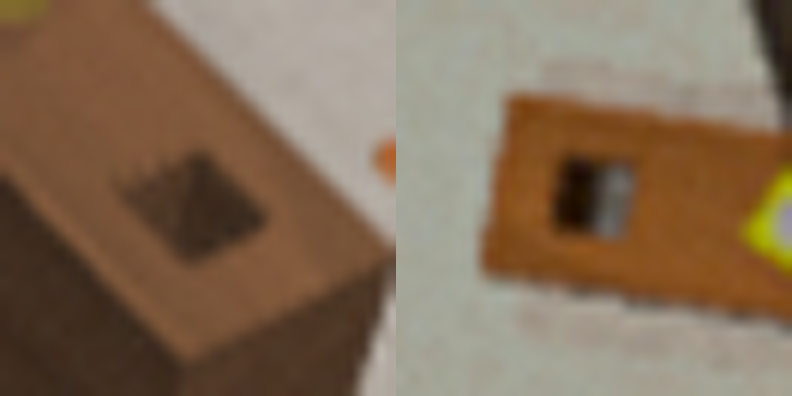

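Rack hole is at crop (194,205) in scene and (200,196) in top, which is about (431,318). Inserting the hex key, then grasping the yellow key.

Run:
```python
from h import *
from plant import ctrl
x,y=431,318
ctrl.move_to([573.2,181.6,240],q(-16)); ctrl.move_to([x,y,240],q(-16)); ctrl.servo_line([x,y,146],max_speed=150); st(ctrl,"above")
z,f=down_until(ctrl,x,y,146,77,-16,4,6,80); s=st(ctrl,"z%.1f f%.1f"%(z,f))
if z<84:
    ctrl.command_gripper(50); ctrl.servo_line([x,y,200],max_speed=200); st(ctrl,"released")
    x,y=421.7,249.6
    ctrl.move_to([x,y,160],q(51)); ctrl.servo_line([x,y,77],max_speed=150)
    for a in(51,45,57,39,63):
        ctrl.servo_line([x,y,77],frame=q(a)); ctrl.command_gripper(15); s=st(ctrl,"grip %d"%a)
        if s["width"]<27.3: break
        ctrl.command_gripper(50)
```

```text
above t99.5 [431.8 318.  146.6] F [-0.   0.6 -1.4] T [ 0.01 -0.12  0.02] w25.9
z77.0 f11.5 t104.0 [431.2 318.2  77.9] F [-1.9 -1.8 10.1] T [-0.53  0.49 -0.03] w25.6
released t105.3 [430.5 317.5 199.1] F [ 0.2  0.5 -0.8] T [-0.04 -0.08  0.01] w50.2
grip 51 t107.9 [421.8 249.6  77.1] F [-0.1 -0.4  1.7] T [ 0.01 -0.13  0.03] w27.2
```

Run:
```python
from h import *
from plant import ctrl
x,y=421.7,249.6
ctrl.servo_line([x,y,180],max_speed=200); ctrl.move_to([x,y,250],q(70))
x,y=642.7,186.6
ctrl.move_to([x,y,220],q(95)); ctrl.servo_line([x,y,182],max_speed=100); st(ctrl)
d=ctrl.get_image("scene");p=proj(d,[x,y,120]).round().astype(int)
cv2.imwrite("pics/a9.png",cv2.resize(d["img"][p[1]-22:p[1]+28,p[0]-30:p[0]+30,::-1],(720,600),interpolation=cv2.INTER_CUBIC))
for z in(90,115,137,175):print(z,(proj(d,[x,y,z])-p+[30.5,22.5])*12)
for a in(0,90):
    v=np.deg2rad(a+5);w=7.5*np.array([np.cos(v),np.sin(v)]);print(a+5,[((proj(d,[x+k*w[0],y+k*w[1],125])-p+[30.5,22.5])*12).round() for k in(-1,1)])
```

```text
t110.4 [642.4 187.  182.3] F [ 0.8  0.2 -1.5] T [ 0.18 -0.16 -0.01] w27.3
90 [358.16296798 368.12941124]
115 [363.8776805  282.34320516]
137 [369.03984051 204.85162151]
175 [378.26441708  66.37721443]
5 [array([394., 227.]), array([338., 268.])]
95 [array([338., 225.]), array([395., 269.])]
```

View pics/a9.png

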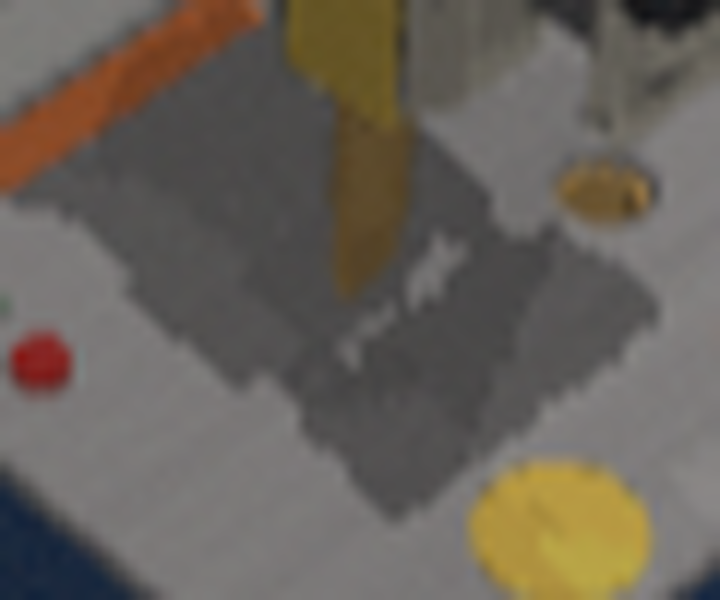

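The blade's lower edge runs from (340,300) up to (400,225), which matches world yaw 5°, so the blade is across the jaws. Now probing for the slot around that angle.

Run:
```python
from h import *
from plant import ctrl
x,y=643,187.2
ctrl.servo_line([x,y,160],max_speed=80)
ok=False
for a in(95,87,103,79,111,71,119,63,127):
    ctrl.servo_line([x,y,154],frame=q(a),max_speed=60)
    z,f=down_until(ctrl,x,y,154,143,a,1.5,6,40); s=st(ctrl,"a%d z%.1f f%.1f"%(a,z,f))
    if z<=145: ok=True; break
    if s["clock"]>150: break
print(ok)
```

```text
a95 z143.0 f2.9 t113.1 [643.1 187.3 143.1] F [1.3 0.5 1.6] T [ 0.29 -0.31 -0.07] w27.0
True
```

Run:
```python
from h import *
from plant import ctrl
x,y=643.2,187.3
z,f=down_until(ctrl,x,y,143,135.5,95,1.5,6,40); st(ctrl,"z%.1f f%.1f"%(z,f))
turn(ctrl,[x,y,z+.5],[85,75,65,55,45,35,25,20,15,10,5,0,-4,-8,-12],0.4); st(ctrl)
```

```text
z135.5 f-0.4 t114.4 [643.2 187.3 135.4] F [0.8 1.5 1.2] T [ 0.3  -0.42 -0.11] w26.9
85 Tz0.05 t7 -0.62 w27.1 | 75 Tz0.03 t7 -0.58 w26.6 | 65 Tz0.01 t7 -0.57 w26.4 | 55 Tz-0.03 t7 -0.56 w27.0 | 45 Tz0.04 t7 -0.56 w26.8 | 35 Tz0.00 t7 -0.56 w26.6 | 25 Tz-0.01 t7 -0.56 w26.8 | 20 Tz-0.00 t7 -0.55 w26.8 | 15 Tz-0.02 t7 -0.56 w26.5 | 10 Tz0.05 t7 -0.56 w26.7 | 5 Tz0.04 t7 -0.57 w26.5 | 0 Tz0.10 t7 -0.56 w26.6 | -4 Tz0.06 t7 -0.46 w26.7 | -8 Tz0.04 t7 -0.46 w26.4 | -12 Tz-0.04 t7 -0.46 w26.4 | 
 t118.7 [643.1 187.4 136. ] F [-1.4 -1.7 -3.2] T [-0.39  0.38 -0.04] w26.4
```

Run:
```python
from h import *
from plant import ctrl
x,y=643.2,187.3
turn(ctrl,[x,y,136],[-16,-20,-24,-28,-32,-36,-40],0.4); st(ctrl)
# is blade still trapped? wiggle check by lifting
```

```text
-16 Tz0.14 t7 -0.59 w26.6 | -20 Tz0.32 t7 -0.77 w26.6 | -24 Tz0.67 t7 -1.06 w26.6 | 
 t119.4 [643.1 187.5 136. ] F [-1.7 -0.9 -2. ] T [-0.25  0.58  0.67] w26.6
```

A hard stop is clearly felt at yaw -16 to -24, with torque rising to 0.67 N·m. I'll relieve it within the play, withdraw and rack the yellow key.

Run:
```python
from h import *
from plant import ctrl
x,y=643.2,187.3
turn(ctrl,[x,y,136],[-16]); st(ctrl)
ctrl.servo_line([x,y,215],max_speed=80); st(ctrl,"out")
ctrl.move_to([x,y,240],q(40))
x,y=421.7,249
ctrl.move_to([x,y,240],q(51)); ctrl.servo_line([x,y,146],max_speed=150); st(ctrl,"above")
z,f=down_until(ctrl,x,y,146,76.5,51,5,6,80); s=st(ctrl,"z%.1f f%.1f"%(z,f))
if z<84:
    ctrl.command_gripper(50); ctrl.servo_line([x,y,200],max_speed=200)
    ctrl.move_to([420,-150,300],q(-40)); st(ctrl,"away")
    jaw(ctrl)
    D=[ctrl.get_image(n) for n in("top","scene")]; print([tinpos(d) for d in D]); np.savez("tF.npz",**D[0]);np.savez("sF.npz",**D[1])
    for d in D:
        C=cloud(d); 
        for c in((431,318),(421.7,249)):
            m=(np.hypot(C[...,0]-c[0],C[...,1]-c[1])<22)&(C[...,2]>100); print(C[m].mean(0).round(1),np.percentile(C[m][:,2],[50,95]).round(1))
    a=cv2.resize(D[0]["img"][150:250,160:290,::-1],(494,380),interpolation=cv2.INTER_CUBIC)
    b=cv2.resize(D[1]["img"][235:315,265:345,::-1],(300,380),interpolation=cv2.INTER_CUBIC)
    cv2.imwrite("pics/a10.png",np.hstack([a,b]))
```

```text
-16 Tz0.14 t7 0.50 w26.5 | 
 t119.7 [643.1 187.5 136. ] F [-1.9 -0.1 -2.5] T [-0.03  0.54  0.14] w26.5
out t120.8 [642.8 187.2 214.2] F [ 0.4 -0.1 -2.1] T [-0.06 -0.04  0.04] w26.3
above t123.4 [422.5 249.2 146.5] F [ 0.4  1.2 -1.6] T [ 0.05 -0.13  0.02] w26.5
z76.5 f2.7 t126.9 [422.1 249.3  76.6] F [0.4 0.9 1.1] T [ 0.14 -0.28 -0.  ] w25.8
away t129.8 [ 420.4 -148.7  299.6] F [ 0.5  0.1 -0.2] T [ 0.01 -0.08 -0.03] w50.1
JAW scene 156 [-113.1, -106.0, -99.5] top 105 [-111.9, -105.9, -99.7]
[{'orange': (array([640.25763072, -99.56722975,  90.13373808]), np.int32(114)), 'green': (array([578.91074737,   3.32582987,  89.19313162]), np.int32(92))}, {'orange': (array([641.71778231, -99.69002991,  90.96658805]), np.int32(149)), 'green': (array([579.63129564,   2.73423752,  90.72015766]), np.int32(127))}]
[429.3 315.5 114.6] [115.1 121.5]
[419.6 247.2 114.2] [114.  120.7]
[436.5 320.5 111.3] [113.1 118. ]
[426.7 252.7 112. ] [113.7 118. ]
```

View pics/a10.png

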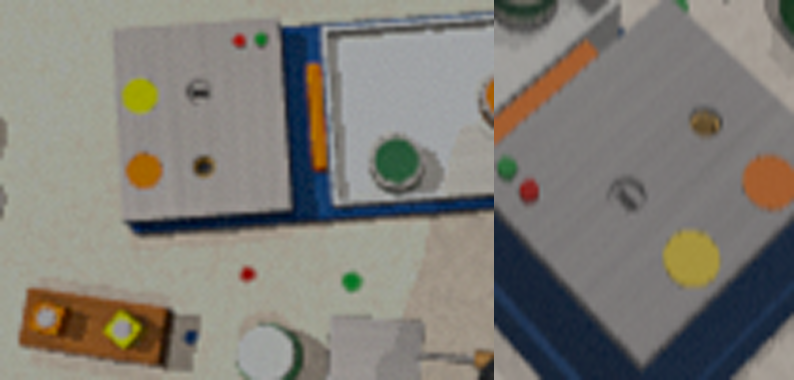

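```bash
python3 -c "
from plant import ctrl
ctrl.close_job(); print('done')"
```

```text
the job is handed in; nothing more can be done
done
```

The job is handed in at about 130 s. Every check passed except that I never felt a firm stop on the clamp screw.

- **Tins:** Only two real tins were there, orange and green. Both stand upright on the cradle floor. The green one was knocked about 5 cm after I placed it, but it is still inside the walls at cradle x ≈ -52 mm, so I left it.
- **Clamp screw:** I turned it clockwise over several regrasped strokes. The orange jaw moved 12.6 mm to the cradle wall and did not advance on any later stroke. Turning back about 96° pulled the jaw back 2 mm, and retightening returned it to the same place.
    - **What disagreed:** the torque never rose sharply. At the end the key seemed to slip around the socket at only 0.1–0.15 N·m. I take the screw to be at its stop from the jaw position, not from the torque.
- **Drive lock:** The blade entered on the first try and turned about 110°, including play. The torque then rose to 0.67 N·m at the stop, and the last picture shows the slot turned about 90° from where it started.
- **Keys and bench:** Both keys stand in the rack with their tops at about 115 mm, which means fully seated. The gripper is open and clear. I saw no bystander moved in the pictures, but did not measure them.

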